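# Close and clip the gasketed sample box

## Task

Press the loosely set blue lid of the sample box fully home first, then fold down all four clip flaps around its rim so that each one snaps shut and stays flat against the wall. Go gently, with no more than a firm thumb push (never above 30 N on the box, lid or flaps), and leave the beaker, bottle and tube rack where they stand.

Things in the scene. Friction and masses are not known exactly. Their poses are not given: they have to be found in the camera images.
- box: Black rubber mat, 190 (x) x 220 (y) x 2 mm, fixed; origin: its centre, on the bench; z up. On it, held fast and square to it, stands a clear box, 120 (x) x 150 (y) mm outside, with vials inside. Only the mat is measured: the box's centre is up to 6 mm off the mat's in x and in y, and it stands 0 to 4 mm higher than the heights given here, so find its faces by touch or by eye.
- lid (a joint): Height (m) of the flat blue lid, 128 x 158 x 10 mm, above fully home, where it stops hard. Home, its top is 86 mm above the bench (plus the 0 to 4 mm), at the start 5 to 9 mm higher. It moves straight up and down only, without tilting; a tight gasket holds it: it starts to move at 3 to 6 N and stays where it is left.
- flap_near (a joint): Angle (rad) of the clip flap on the 150 mm side at -x of the mat frame (towards the robot): 0 closed, 1.57 straight out, more leans up. All four alike: blue, 50 mm wide, 4 mm thick, hinged on the lid's edge at mid-side, hinge level, 6 mm outside the box wall, 6 mm below the lid's top; free edge 36 mm from the hinge. Closed it hangs upright, outer face 13 mm off the wall.
- flap_far (a joint): Angle (rad) of the clip flap on the 150 mm side at +x of the mat frame: 0 closed, 1.57 straight out, more leans up. A weak spring holds each flap out and reopens it unless its hook, 27 mm from the hinge, has snapped under a bead on the box wall in the last 4 mm of travel; then it stops hard. If the lid is not home the hook misses the bead.
- flap_left (a joint): Angle (rad) of the clip flap on the 120 mm end at +y of the mat frame: 0 closed, 1.57 straight out, more leans up. Snapping takes about 5 to 8 N straight to the wall, 25 mm below the hinge; friction of the finger adds up to as much again if the finger slides up the flap, and helps if it moves in and slightly down.
- flap_right (a joint): Angle (rad) of the clip flap on the 120 mm end at -y of the mat frame: 0 closed, 1.57 straight out, more leans up. Flaps start at 1.15 to 1.9 rad; all can be pushed down from above near the free edge, then in towards the wall; pushing down within about 10 mm of the hinge jams.
- beaker_rim (a point): Empty glass beaker, 66 mm across, 85 mm high, loose; centre of its mouth. Bystander.
- bottle: Amber bottle with blue cap, 60 mm across, 110 mm high, loose; origin at the centre of its underside. Bystander.
- rack: White tube rack with blue capped tubes, 60 x 90 x 86 mm high, loose; origin at the centre of its underside. Bystander.

How it is judged:
On the way:
1. the lid is pressed fully home while all four flaps are still open (value of joint lid below 0.0015 m and value of joint each of flap_near, flap_far, flap_left, flap_right above 0.6 rad), for 0.2 s.
At the end, for the whole second after the job is handed in: The lid is fully home (within 1.5 mm) and all four flaps are folded down flat (within 0.1 rad of the closed stop), snapped in and at rest (value of joint lid below 0.0015 m and value of joint each of flap_near, flap_far, flap_left, flap_right below 0.1 rad and velocity of joint each of flap_near, flap_far, flap_left, flap_right below 0.1 rad/s); the robot touches nothing.
It fails at once if the robot presses on the box, lid or flaps with more than 30 N (contact force between any of the fingers, the arm and box above 30 N).
It fails at once if the beaker is moved by more than 2 cm or tipped (distance of beaker_rim from where it was at the start of the episode above 0.02 m or angle between beaker_rim's own z axis and vertical above 0.3 rad).
It fails at once if the bottle is moved by more than 2 cm or tipped (distance of bottle from where it was at the start of the episode above 0.02 m or angle between bottle's own z axis and vertical above 0.3 rad).
It fails at once if the rack is moved by more than 2 cm or tipped (distance of rack from where it was at the start of the episode above 0.02 m or angle between rack's own z axis and vertical above 0.3 rad).
It also fails if it takes over 54 s, if anything falls off the work surface, if the arm or the gripper's body presses on something with over 40 N, if the wrist force passes 120 N, or if a joint passes its speed limit or range.

## Robot

A 6-joint arm with a two-finger parallel gripper is mounted at the origin on the work surface. World frame = base frame: x ahead of the robot, y to its left, z up, the work surface at z = 0. Lengths are in m, angles in rad, forces in N, time in s.
With the tool pointing down it reaches from about 0.325 to 0.775 m from the base axis. Payload 5.5 kg.
Tool frame: the origin (TCP) lies at the centre of the arm's flange, where the gripper is bolted on; the fingertips stand 173 mm ahead of it and the grasp point (between the pads) lies 155 mm ahead of it (tip_extent is the distance from the TCP to the fingertips, in m); z points along the fingers, y is the direction in which the jaws open and shut (so a half turn about z gives the same grasp; the last joint's range is limited). The gripper opens to 85 mm and grips with 20 to 120 N. Pads are 22 mm wide; open, the fingers measure 114 mm over their backs; the gripper's body (76 mm by 85 mm) begins 54 mm behind the grasp point. The pads swing forward as they close: fully open they stand 13 mm farther back than shut.
Start: joints at [-1.267, 0.091, 1.231, -0, 1.82, -0.057], TCP at [0.212, -0.561, 0.405] pointing down, gripper open.
Joint ranges: [-2.87, 2.87], [-0.86, 2.18], [0.17, 2.46], [-1.51, 4.65], [0.06, 2.69], [-2.65, 2.65]. Speed limits (rad/s): [2.57, 2.57, 3.01, 3.14, 3.14, 3.14].

## Interface

Orientations are given as a 3x3 rotation matrix whose columns are the frame's x, y, z axes.
In Python, from cell import * gives the robot as it stands.
- The arm moves only by the tool arm_command, never from a script. Its argument "deltas" is a list of rows, each a list of 2 entries, a list of its own where there are three numbers: the shift along the tool's x, y, z in m, then the turn about the tool's z in degrees. In form: [[[x, y, z], yaw], ...]. A call has 1 to 20 rows; each row shifts and turns the commanded pose from where the row before left it, along the tool's axes as they then stand; what a row does not reach is not made up. A row lasts 1/12 s, in which the tool goes at most 41.7 mm and 7.16 degrees, less where a joint would pass 70% of its speed; a pose out of reach is approached as far as the arm can. A call is refused whole if a number of a shift passes 0.0417 or a number of a turn 7.16, either way. A call with a gripper value outside its range is refused whole. "jaw" is the opening, from 0 (shut) to 1 (fully open), set as the call begins (left out, the last holds). The fingers move at their own pace and stop on an object; "grip_force" is the grip in N (left out, the last holds). Time passes only in rows, so rows that do not move let the fingers close. It gives the time, the measured TCP pose, the force and the opening at its end, in the units of the state.
- observe(): the state, without advancing time (a new reading comes with each control period).
- grab_frame(name): name is "scene" or "top" or "wrist"; returns a dict with "color" (384x512x3 uint8, red, green, blue), "fx", "fy", "cx", "cy" (pixels), "position" and "rotation" of the camera in the world; the wrist camera has in their place "T_tool_cam" (4x4, takes a point from camera to tool coordinates, whose origin is the TCP and whose axes are the flange's). Camera axes: x right, y down, z forward; pixel columns grow to the right and rows downward; lengths in m; the calibration is good to about 2 mm. A picture is of the moment at which its call begins: read the wrist's pose just before it. There is no depth.
- job_done(): hands the job in, once; it reports no verdict.
The state is a dict: "time_s": time; "q": joint angles; "qvel": joint speeds; "effort": joint torques, N m; "position": TCP position; "tcp_rot": TCP orientation; "ft_force": force on the tool from outside, world axes, zero at the start; "torque": the same for the moment, N m; "opening": finger opening in m.
Only numpy, scipy, OpenCV 4.12 (cv2) and the standard library are available. Lean on these libraries where they do the work, as an engineer would, in place of code of your own. Each camera call takes 0.05 s, during which the arm holds its last target.

## Working session

There is one attempt and no reset: what is moved stays moved. The work goes in short steps, Python scripts to look and compute and a tool call to move; the robot and the scene stay as the last step left them, time stands still between calls to the robot, and variables do not carry over. Pictures are saved under pics/ and viewed, and the job is handed in when it is done.

Besides the shell and the picture viewer there is one more tool, called as name([rows], argument=value, ...), one row to a line, values as JSON. arm_command: Moves the arm, as the interface text tells. Its arguments: {"type":"object","properties":{"deltas":{"type":"array"},"jaw":{"type":"number"},"grip_force":{"type":"number"}},"required":["deltas"]}

```bash
ls; mkdir -p pics; cat > h.py <<'E'
from cell import *
import numpy as np, cv2
def save(n,f,crop=None,s=1):
    im=f["color"][:,:,::-1]
    if crop: x0,y0,x1,y1=crop; im=im[y0:y1,x0:x1]
    if s!=1: im=cv2.resize(im,None,fx=s,fy=s,interpolation=cv2.INTER_CUBIC)
    cv2.imwrite("pics/"+n,im)
def ray(f,u,v,z):
    R=np.array(f["rotation"]);p=np.array(f["position"])
    d=R@np.array([(u-f["cx"])/f["fx"],(v-f["cy"])/f["fy"],1])
    return p+d*(z-p[2])/d[2]
def proj(f,P):
    R=np.array(f["rotation"]);p=np.array(f["position"])
    c=R.T@(np.array(P)-p); return f["fx"]*c[0]/c[2]+f["cx"],f["fy"]*c[1]/c[2]+f["cy"]
E
python3 - <<'E'
from h import *
import pickle
o=observe(); print({k:np.round(v,4).tolist() for k,v in o.items()})
d={}
for n in("scene","top"):
    f=grab_frame(n); d[n]=f; save(n+"0.png",f,s=1.5)
    print(n,f["fx"],f["cx"],f["cy"],np.round(f["position"],4),np.round(f["rotation"],4).tolist())
pickle.dump(d,open("f0.pkl","wb"))
E
```

```text
pics
{'time_s': 0.0, 'q': [-1.2667, 0.0918, 1.2319, 0.0, 1.8198, -0.0567], 'qvel': [-0.0016, -0.0015, -0.0013, -0.0017, -0.0004, -0.0009], 'effort': [-0.0003, -45.8736, -41.8023, -0.0002, 0.0118, -0.0], 'position': [0.2118, -0.5614, 0.4036], 'tcp_rot': [[0.9356, 0.3531, -0.0006], [0.3531, -0.9356, 0.0019], [0.0001, -0.0019, -1.0]], 'ft_force': [0.46, 0.1702, -0.2232], 'torque': [0.0391, -0.0354, -0.0464], 'opening': 0.0854}
scene 487.9649860765397 264.0230155333439 200.3290213122455 [ 1.2337 -0.2603  0.9703] [[0.4007, 0.7396, -0.5408], [0.9161, -0.3125, 0.2513], [0.0169, -0.5961, -0.8028]]
top 418.18847941800726 253.22209736867237 184.13686222187323 [0.4351 0.0368 0.921 ] [[0.0694, -0.977, 0.2018], [-0.9976, -0.0684, 0.012], [0.0021, -0.2021, -0.9794]]
```

View pics/scene0.png

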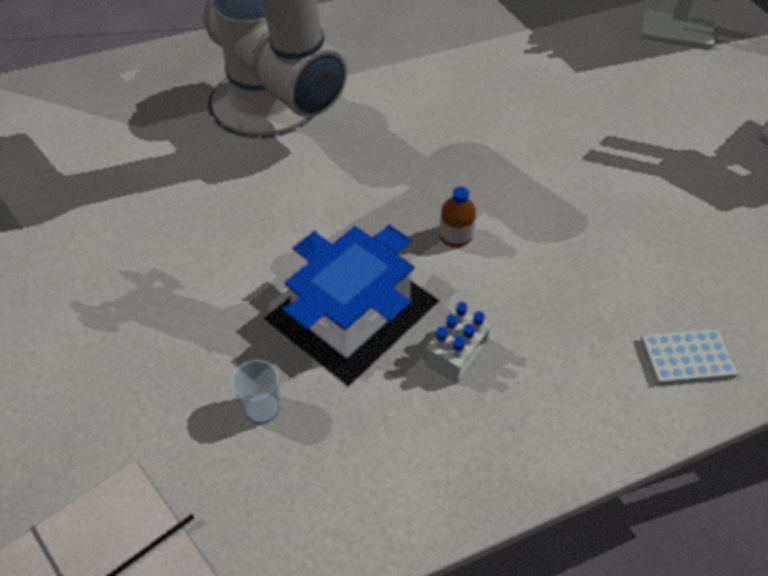

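View pics/top0.png

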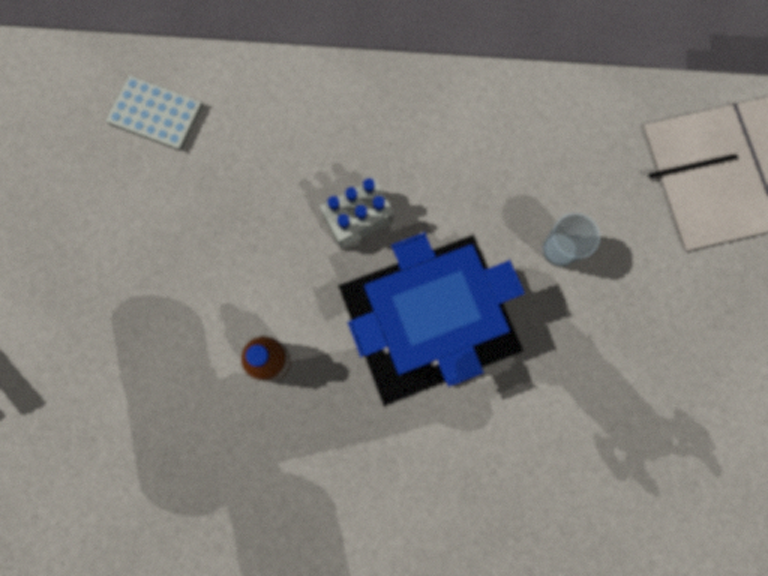

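```bash
python3 - <<'E'
from h import *
import pickle
d=pickle.load(open("f0.pkl","rb"))
save("topc.png",d["top"],(205,140,395,280),4.2)
save("scenec.png",d["scene"],(165,120,335,265),4)
E
```

```text
(no output)
```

View pics/topc.png

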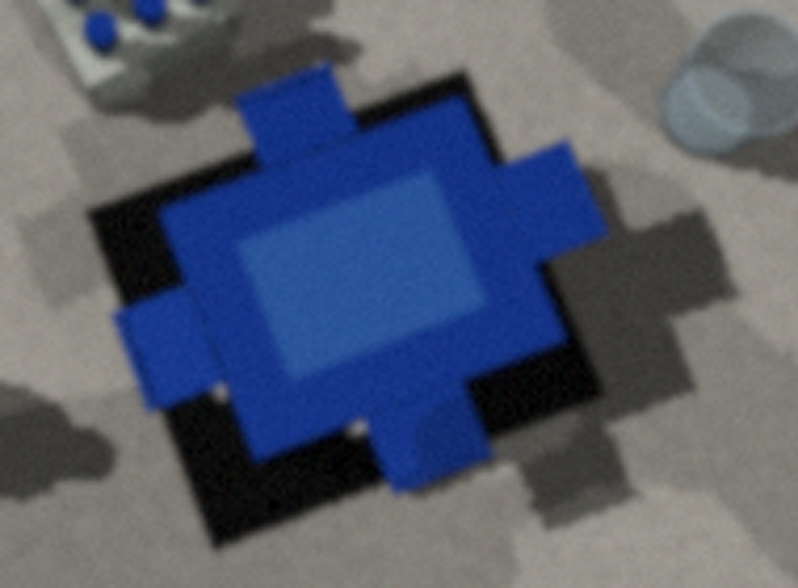

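View pics/scenec.png

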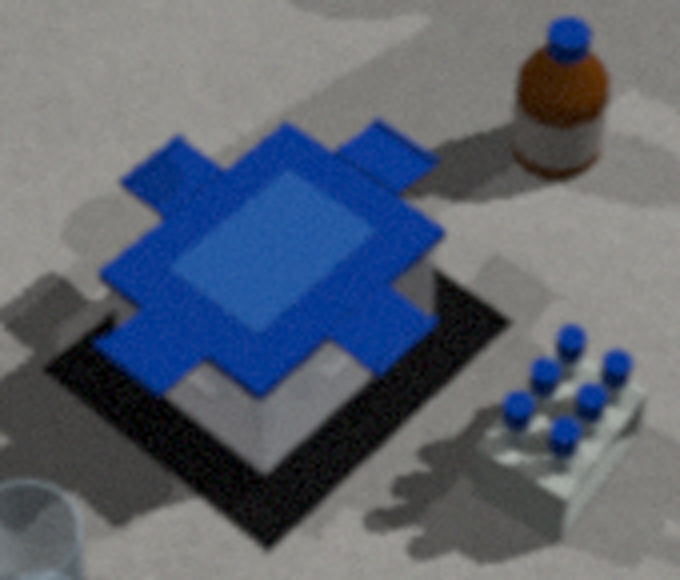

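```bash
cat > fit.py <<'E'
from h import *
import pickle
from scipy.optimize import least_squares
d=pickle.load(open("f0.pkl","rb"))
T=lambda L:[(x/4.2+205-.5,y/4.2+140-.5) for x,y in L]
S=lambda L:[(x/4+165-.5,y/4+120-.5) for x,y in L]
# FL FR NR NL
mt=T([(92,212),(465,70),(602,393),(215,545)]); lt=T([(160,212),(463,96),(568,342),(262,461)])
ls=S([(445,233),(262,397),(102,275),(285,122)])
ms=S([(511,322),(268,549),(45,369)])
sg=np.array([(1,1),(1,-1),(-1,-1),(-1,1)])
def W(x,y,a,P): c,s=np.cos(a),np.sin(a); return [x+c*P[0]-s*P[1],y+s*P[0]+c*P[1],P[2]]
def res(v):
    x,y,a,bx,by,h=v; r=[]
    for k in range(4):
        M=W(x,y,a,(sg[k][0]*.095,sg[k][1]*.11,.002)); L=W(x,y,a,(bx+sg[k][0]*.064,by+sg[k][1]*.079,h))
        r+=list(np.subtract(proj(d["top"],M),mt[k])); r+=list(np.subtract(proj(d["top"],L),lt[k]))
        r+=list(np.subtract(proj(d["scene"],L),ls[k]))
        if k<3: r+=list(np.subtract(proj(d["scene"],M),ms[k]))
    return np.array(r)
s=least_squares(res,[.45,0,.36,0,0,.093],x_scale=[.01,.01,.01,.01,.01,.01])
x,y,a,bx,by,h=s.x
if __name__=="__main__":
    print(np.round(s.x,4),np.degrees(a)); print(np.round(s.fun.reshape(-1,2),2).tolist())
    print("box centre",W(x,y,a,(bx,by,h)))
    # flap outer edge mid pts: far left near right  -> angle by triangulating
    ft={"far":[(236,97),(330,63)],"left":[(113,313),(150,411)],"near":[(400,493),(492,453)],"right":[(569,142),(608,234)]}
    fs={"far":[(438,322),(376,377)],"left":[(377,120),(438,158)],"near":[(178,135),(121,181)],"right":[(94,344),(163,396)]}
    dirs={"far":(1,0),"near":(-1,0),"left":(0,1),"right":(0,-1)}
    for n in ft:
        for nm,im,L in(("top",d["top"],T(ft[n])),("scene",d["scene"],S(fs[n]))):
            m=np.mean(L,0); dx,dy=dirs[n]; off=.066 if dx else .081
            def rr(v):
                rad=off+.036*np.sin(v[0]); z=h-.006-.036*np.cos(v[0])
                return np.subtract(proj(im,W(x,y,a,(bx+dx*rad,by+dy*rad,z))),m)
            q=least_squares(rr,[1.5]); print(n,nm,q.x,np.round(q.fun,2))
E
python3 fit.py
python3 - <<'E'
from fit import *
f=d["top"]
for n,u,v,z in(("bottlecap",257/1.5,355/1.5,.11),("beakertop",578/1.5,236/1.5,.085),("beakerbase",560/1.5,250/1.5,.0),):
    P=ray(f,u,v,z); print(n,P)
    c,s_=np.cos(a),np.sin(a); q=P[:2]-[x,y]; print(" mat",c*q[0]+s_*q[1],-s_*q[0]+c*q[1])
for u,v in((334,202),(351,194),(369,185),(343,222),(361,212),(378,203)):
    P=ray(f,u/1.5,v/1.5,.086); q=P[:2]-[x,y]; print(P, " mat",c*q[0]+s_*q[1],-s_*q[0]+c*q[1])
E
```

```text
[ 0.5683 -0.0297  0.4384 -0.0006 -0.0014  0.0921] 25.117549810208168
[[-1.44, -0.42], [0.0, -0.2], [0.62, -0.26], [0.95, -0.37], [0.36, -0.79], [0.02, 0.1], [-0.67, 0.53], [0.48, 0.63], [1.44, 0.39], [0.01, -0.3], [-1.4, -0.01], [-0.79, -0.04], [-0.01, 1.17], [-1.05, 0.32], [0.43, 0.08]]
box centre [np.float64(0.5683366798523165), np.float64(-0.031168241656647964), np.float64(0.09209453161841616)]
far top [1.78980676] [0.34 0.74]
far scene [1.72401121] [-0.05  0.01]
left top [1.72450745] [0.57 0.39]
left scene [1.79108129] [-0.23  0.05]
near top [1.90070051] [-0.19 -0.  ]
near scene [1.91661478] [0.31 0.11]
right top [1.82707083] [-0.48  0.11]
right scene [1.88461828] [-0.1  -0.02]
bottlecap [0.4878813  0.19714858 0.11      ]
 mat 0.023461306200719206 0.23950200463500854
beakertop [ 0.6828964  -0.22182784  0.085     ]
 mat 0.022189781218569113 -0.22263489057703162
beakerbase [ 0.68422531 -0.22105923  0.        ]
 mat 0.023719283052235307 -0.22250305125887693
[0.70791731 0.11803021 0.086     ]  mat 0.1891065368600957 0.07446498771477773
[0.72123585 0.09533071 0.086     ]  mat 0.19153025311751126 0.048258563093235146
[0.73619694 0.07121567 0.086     ]  mat 0.19484033266507741 0.02007323886305458
[0.67992627 0.10317372 0.086     ]  mat 0.15745612482117904 0.07289489202320942
[0.69606238 0.07941962 0.086     ]  mat 0.1619833286684188 0.04453760294328783
[0.71075768 0.05679009 0.086     ]  mat 0.1656833095641977 0.017810131180304528
```

```bash
cat > m.py <<'E'
from h import *
# box frame: centre, yaw
B=np.array([0.5683,-0.0312]); A=np.radians(25.1)
def st(t=None):
    """print tip position in box frame (mm), tool-axis force; t=(x,y,ztip) mm target -> delta in tool axes"""
    o=observe(); p=np.array(o["position"]); R=np.array(o["tcp_rot"])
    c,s=np.cos(A),np.sin(A); M=np.array([[c,s,0],[-s,c,0],[0,0,1]])
    tip=p+R[:,2]*.173; q=M@(tip-[*B,0])*1e3
    yaw=np.degrees(np.arctan2(R[1,0],R[0,0]))
    print("t %.2f tip(box,mm) %s yaw %.2f F(box) %s open %.3f"%(o["time_s"],np.round(q,2),yaw,np.round(M@np.array(o["ft_force"]),2),o["opening"]))
    if t is not None:
        dw=M.T@((np.array(t)-q)/1e3); print(" delta tool mm",np.round(R.T@dw*1e3,1))
E
python3 - <<'E'
import cell; print([n for n in dir(cell) if n[0]!='_'])
from m import *
try: print(tip_extent)
except Exception as e: print(e)
st((0,0,150))
a=np.radians(25.1);R=np.array([[np.cos(a),np.sin(a),0],[np.sin(a),-np.cos(a),0],[0,0,-1]])
p=np.array(observe()["position"]);print(R.T@(np.array([*B,.32])-p))
E
```

```text
['IKError', 'grab_frame', 'job_done', 'observe', 'tip_extent']
0.1734
t 0.10 tip(box,mm) [-547.67 -328.63  230.63] yaw 20.67 F(box) [-0.17 -0.32 -0.05] open 0.085
 delta tool mm [ 520.7 -369.8   81.4]
[ 0.54771554 -0.32893895  0.08363456]
```

arm_command([
  [[0.027,-0.016,0.003],-4.4],
  [[0.0274,-0.0165,0.004],0],
  [[0.0274,-0.0165,0.004],0],
  [[0.0274,-0.0165,0.004],0],
  [[0.0274,-0.0165,0.004],0],
  [[0.0274,-0.0165,0.004],0],
  [[0.0274,-0.0165,0.004],0],
  [[0.0274,-0.0165,0.004],0],
  [[0.0274,-0.0165,0.004],0],
  [[0.0274,-0.0165,0.004],0],
  [[0.0274,-0.0165,0.004],0],
  [[0.0274,-0.0165,0.004],0],
  [[0.0274,-0.0165,0.004],0],
  [[0.0274,-0.0165,0.004],0],
  [[0.0274,-0.0165,0.004],0],
  [[0.0274,-0.0165,0.004],0],
  [[0.0274,-0.0165,0.004],0],
  [[0.0274,-0.0165,0.004],0],
  [[0.0274,-0.0165,0.004],0],
  [[0.0274,-0.0165,0.004],0],
], jaw=0, grip_force=60)

```text
time_s: 1.77
position: [0.5707, -0.0308, 0.3249]
tcp_rot: [[0.906, 0.424, -0.001], [0.424, -0.906, 0.0], [-0.001, -0.0, -1.0]]
ft_force: [0.3, -1.1, -0.1]
opening: 0.0003
```

```bash
python3 - <<'E'
from m import *
st((0,0,110))
f=grab_frame("wrist"); save("w1.png",f,s=1.5); print(f["fx"],f["cx"],f["cy"],np.round(f["T_tool_cam"],3).tolist())
st()
E
```

```text
t 1.77 tip(box,mm) [  2.22  -0.56 151.94] yaw 25.08 F(box) [-0.17 -1.11 -0.13] open 0.000
 delta tool mm [-2.2 -0.5 41.9]
284.1249810445142 257.7104531871041 183.9650912540256 [[-0.001, -0.964, -0.267, 0.068], [1.0, -0.001, -0.001, 0.001], [0.0, -0.267, 0.964, 0.031], [0.0, 0.0, 0.0, 1.0]]
t 1.82 tip(box,mm) [  5.79   3.04 150.36] yaw 25.29 F(box) [-2.47  4.54 -1.42] open 0.000
```

View pics/w1.png

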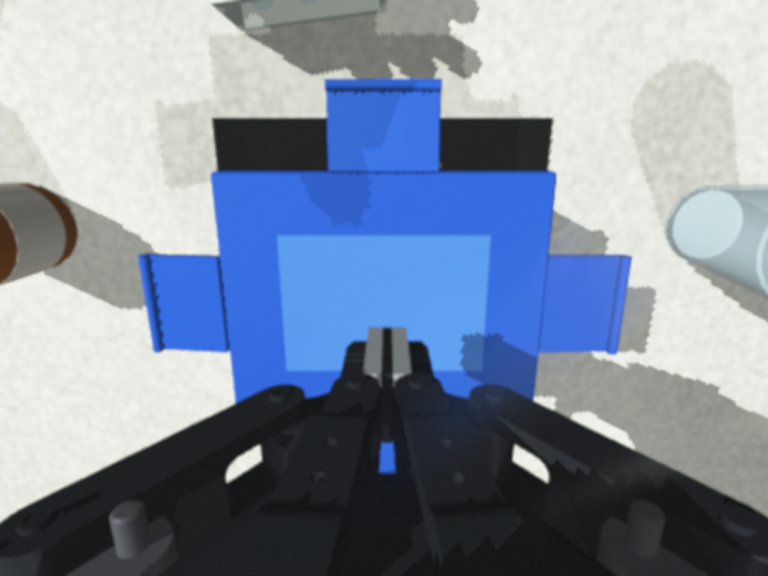

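arm_command([
  [[-0.003,0,0.006],0],
  [[-0.002,0.002,0.008],0],
  [[0,0,0.008],0],
  [[0,0,0.008],0],
  [[0,0,0.006],0],
  [[0,0,0.004],0],
  [[0,0,0.003],0],
  [[0,0,0.002],0],
  [[0,0,0.001],0],
])

```text
time_s: 2.57
position: [0.5664, -0.0364, 0.2796]
tcp_rot: [[0.906, 0.423, 0.0], [0.423, -0.906, -0.0], [0.0, 0.0, -1.0]]
ft_force: [-0.3, 1.3, 0.5]
opening: -0.0002
```

```bash
python3 -c "
from m import *
st((0,0,96))"
```

```text
t 2.57 tip(box,mm) [ -3.91  -3.95 106.61] yaw 25.05 F(box) [0.26 1.3  0.45] open -0.000
 delta tool mm [ 3.9 -3.9 10.6]
```

arm_command([
  [[0.0005,-0.0005,0.002],0],
  [[0.0005,-0.0005,0.002],0],
  [[0.0005,-0.0005,0.002],0],
  [[0.0005,-0.0005,0.002],0],
  [[0,0,0.001],0],
  [[0,0,0.001],0],
  [[0,0,0.001],0],
  [[0,0,0.001],0],
])

```text
time_s: 3.23
position: [0.5674, -0.0335, 0.2681]
tcp_rot: [[0.906, 0.424, 0.0], [0.424, -0.906, 0.0], [0.0, -0.0, -1.0]]
ft_force: [-0.8, 1.0, 2.8]
opening: -0.0001
```

```bash
python3 -c "
from m import *
st()"
```

```text
t 3.23 tip(box,mm) [-1.78 -1.67 95.14] yaw 25.08 F(box) [-0.28  1.23  2.83] open -0.000
```

arm_command([
  [[0,0,0.001],0],
  [[0,0,0.001],0],
  [[0,0,0.001],0],
])

```text
time_s: 3.48
position: [0.5674, -0.0335, 0.2649]
tcp_rot: [[0.906, 0.424, 0.0], [0.424, -0.906, 0.0], [0.0, -0.0, -1.0]]
ft_force: [-1.7, 1.2, 2.9]
opening: -0.0002
```

arm_command([
  [[0,0,0.001],0],
  [[0,0,0.001],0],
])

```text
time_s: 3.65
position: [0.5674, -0.0335, 0.2633]
tcp_rot: [[0.906, 0.424, 0.0], [0.424, -0.906, 0.0], [0.001, 0.0, -1.0]]
ft_force: [-5.3, 1.6, 10.1]
opening: 0.0003
```

arm_command([
  [[0,0,0.0005],0],
])

```text
time_s: 3.73
position: [0.5674, -0.0335, 0.2633]
tcp_rot: [[0.906, 0.424, 0.001], [0.424, -0.906, 0.0], [0.001, 0.0, -1.0]]
ft_force: [-5.7, 1.5, 10.4]
opening: 0.0
```

arm_command([
  [[0,0,0.0003],0],
  [[0,0,0],0],
])

```text
time_s: 3.9
position: [0.5673, -0.0335, 0.2633]
tcp_rot: [[0.906, 0.424, 0.001], [0.424, -0.906, 0.0], [0.001, 0.0, -1.0]]
ft_force: [-4.7, 1.8, 8.9]
opening: -0.0002
```

arm_command([
  [[0,0,0.0007],0],
  [[0,0,0.0007],0],
  [[0,0,0],0],
])

```text
time_s: 4.15
position: [0.5673, -0.0335, 0.2633]
tcp_rot: [[0.906, 0.424, 0.002], [0.424, -0.906, -0.0], [0.002, 0.001, -1.0]]
ft_force: [-7.8, 1.5, 14.6]
opening: 0.0004
```

```bash
python3 -c "
from m import *
st()
import pickle
d={}
for n in('top','scene'): d[n]=grab_frame(n)
pickle.dump(d,open('f1.pkl','wb'))
save('s2.png',d['scene'],(165,120,335,265),4)"
```

```text
t 4.15 tip(box,mm) [-1.63 -1.78 90.28] yaw 25.08 F(box) [-6.45  4.71 14.6 ] open 0.000
```

View pics/s2.png

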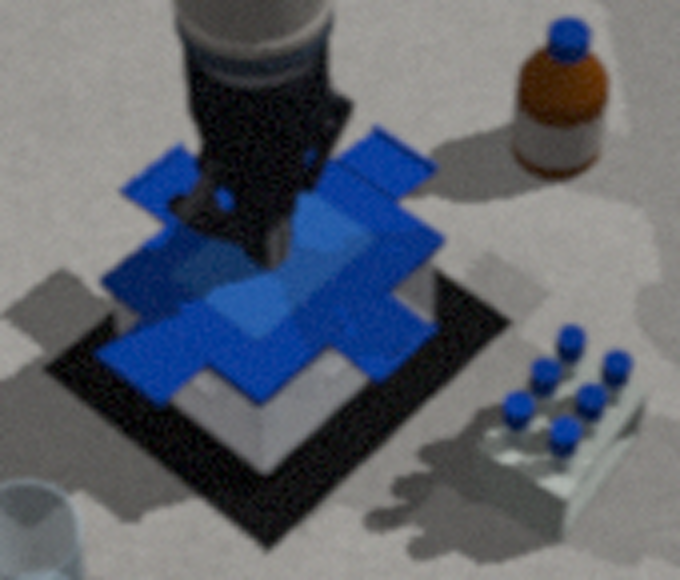

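arm_command([
  [[0,0,-0.004],0],
  [[0,0,-0.007],0],
  [[0,0,-0.007],0],
  [[0.004,-0.002,-0.006],0],
  [[0.012,0,-0.002],0],
  [[0.016,0,0],0],
  [[0.018,0,0],0],
  [[0.018,0,0],0],
  [[0.016,0,0],0],
  [[0.012,0,0],0],
  [[0.006,0,0],0],
  [[0.002,0,0.002],0],
  [[0,0,0.003],0],
])

```text
time_s: 5.33
position: [0.661, 0.0125, 0.2814]
tcp_rot: [[0.906, 0.424, 0.0], [0.424, -0.906, -0.0], [0.0, 0.0, -1.0]]
ft_force: [0.8, 0.0, 0.3]
opening: 0.0001
```

```bash
python3 -c "
from m import *
st((104,0,91))
f=grab_frame('wrist'); save('w2.png',f,s=1.5)
print(np.round(observe()['tcp_rot'],4).tolist())"
```

```text
t 5.33 tip(box,mm) [102.52   0.17 108.44] yaw 25.09 F(box) [ 0.7  -0.31  0.26] open 0.000
 delta tool mm [ 1.5  0.2 17.4]
[[0.9058, 0.4238, -0.0013], [0.4238, -0.9058, -0.0001], [-0.0012, -0.0004, -1.0]]
```

View pics/w2.png

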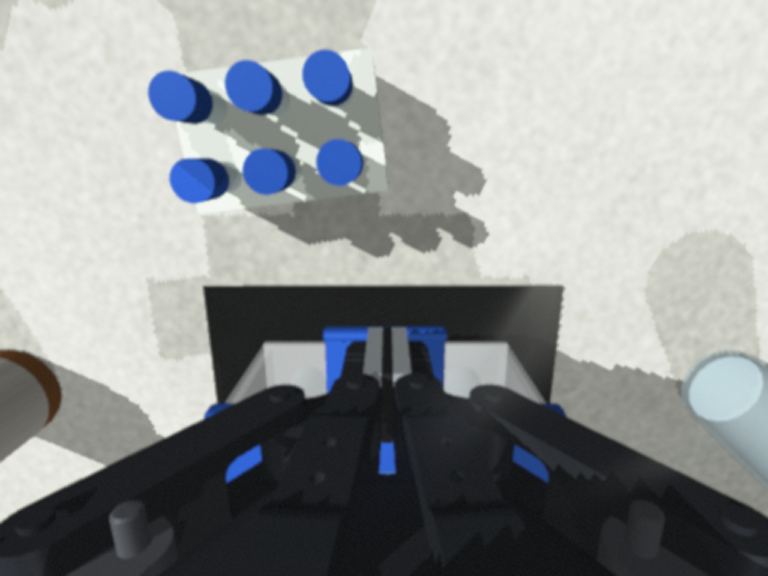

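arm_command([
  [[0.0005,0,0.003],0],
  [[0.0005,0,0.004],0],
  [[0.0005,0,0.004],0],
  [[0,0,0.004],0],
  [[0,0,0.003],0],
  [[0,0,0.003],0],
  [[0,0,0.003],0],
  [[0,0,0.003],0],
  [[0,0,0.003],0],
  [[0,0,0.003],0],
])

```text
time_s: 6.22
position: [0.6621, 0.0129, 0.2483]
tcp_rot: [[0.906, 0.424, 0.0], [0.424, -0.906, -0.0], [0.0, 0.0, -1.0]]
ft_force: [-1.0, -0.4, -0.0]
opening: 0.0001
```

arm_command([
  [[-0.0007,0,0.0025],0],
  [[-0.001,0,0.0025],0],
  [[-0.0015,0,0.0025],0],
  [[-0.002,0,0.002],0],
])

```text
time_s: 6.55
position: [0.6574, 0.0108, 0.2387]
tcp_rot: [[0.906, 0.424, 0.0], [0.424, -0.906, 0.0], [0.0, -0.0, -1.0]]
ft_force: [1.3, 0.6, -0.1]
opening: 0.0001
```

```bash
python3 -c "
from m import *
st((94,0,62))"
```

```text
t 6.55 tip(box,mm) [98.54  0.23 65.69] yaw 25.08 F(box) [ 1.4   0.04 -0.09] open 0.000
 delta tool mm [-4.5  0.2  3.7]
```

arm_command([
  [[-0.002,0,0.0018],0],
  [[-0.002,0,0.0016],0],
  [[-0.002,0,0.0013],0],
  [[-0.0015,0,0.0009],0],
])

```text
time_s: 6.88
position: [0.6504, 0.0075, 0.2332]
tcp_rot: [[0.906, 0.424, 0.0], [0.424, -0.906, 0.0], [0.0, -0.0, -1.0]]
ft_force: [2.9, 1.3, -0.3]
opening: 0.0002
```

arm_command([
  [[-0.0012,0,0.0007],0],
  [[-0.0012,0,0.0006],0],
])

```text
time_s: 7.05
position: [0.6488, 0.0068, 0.2325]
tcp_rot: [[0.906, 0.424, 0.003], [0.424, -0.906, 0.001], [0.003, 0.0, -1.0]]
ft_force: [5.4, 3.0, -0.9]
opening: -0.0004
```

arm_command([
  [[-0.0012,0,0.0005],0],
])

```text
time_s: 7.13
position: [0.6479, 0.0065, 0.2321]
tcp_rot: [[0.906, 0.424, 0.004], [0.424, -0.906, 0.001], [0.004, 0.001, -1.0]]
ft_force: [6.4, 2.9, -2.5]
opening: -0.0002
```

```bash
python3 -c "
from m import *
st((84,0,56))"
```

```text
t 7.13 tip(box,mm) [88.72  0.23 59.11] yaw 25.09 F(box) [ 7.01 -0.07 -2.5 ] open -0.000
 delta tool mm [-4.7  0.2  3.1]
```

arm_command([
  [[-0.001,0,0.0004],0],
])

```text
time_s: 7.22
position: [0.6469, 0.006, 0.2315]
tcp_rot: [[0.906, 0.424, 0.003], [0.424, -0.906, 0.001], [0.003, 0.0, -1.0]]
ft_force: [4.7, 2.3, -1.8]
opening: -0.0
```

arm_command([
  [[-0.001,0,0.0004],0],
])

```text
time_s: 7.3
position: [0.6455, 0.0052, 0.2308]
tcp_rot: [[0.906, 0.424, 0.0], [0.424, -0.906, -0.0], [0.0, 0.0, -1.0]]
ft_force: [-1.1, -0.4, -0.1]
opening: -0.0002
```

arm_command([
  [[-0.001,0,0.0004],0],
])

```text
time_s: 7.38
position: [0.6445, 0.0047, 0.2304]
tcp_rot: [[0.906, 0.424, -0.001], [0.424, -0.906, -0.0], [-0.001, 0.0, -1.0]]
ft_force: [4.8, 2.5, 3.0]
opening: 0.0002
```

```bash
python3 -c "
from m import *
st((84,0,56))"
```

```text
t 7.38 tip(box,mm) [84.08  0.19 57.38] yaw 25.08 F(box) [5.37 0.19 2.97] open 0.000
 delta tool mm [-0.1  0.2  1.4]
```

arm_command([
  [[-0.001,0,0.0002],0],
  [[-0.0006,0,0],0],
])

```text
time_s: 7.55
position: [0.6437, 0.0044, 0.2306]
tcp_rot: [[0.906, 0.424, 0.003], [0.424, -0.906, 0.001], [0.003, 0.0, -1.0]]
ft_force: [8.1, 3.3, -3.0]
opening: -0.0003
```

```bash
python3 -c "
from m import *
st((84,0,56))"
```

```text
t 7.55 tip(box,mm) [84.03  0.17 57.56] yaw 25.09 F(box) [ 8.7  -0.41 -2.97] open -0.000
 delta tool mm [-0.   0.2  1.6]
```

arm_command([
  [[0.005,0,0],0],
  [[0.007,0,0],0],
  [[0.007,0,-0.005],0],
  [[0.004,0,-0.015],0],
  [[0.002,0,-0.018],0],
  [[0,0,-0.015],0],
  [[0,0,-0.007],0],
])

```text
time_s: 8.13
position: [0.6664, 0.0148, 0.2926]
tcp_rot: [[0.906, 0.424, 0.002], [0.424, -0.906, -0.0], [0.002, 0.001, -1.0]]
ft_force: [0.0, 0.4, 1.3]
opening: 0.0002
```

```bash
cat >> m.py <<'E'
def rows(target,turn,n):
    """n rows from now to target tip (box mm) with world turn (deg), smooth; print in tool axes"""
    o=observe(); p=np.array(o["position"]); R=np.array(o["tcp_rot"])
    c,s=np.cos(A),np.sin(A); M=np.array([[c,s,0],[-s,c,0],[0,0,1]])
    q=M@(p+R[:,2]*.173-[*B,0])*1e3; D=np.array(target)-q
    y=np.degrees(np.arctan2(R[1,0],R[0,0]))-25.1
    w=np.sin(np.pi*(np.arange(n)+.5)/n)+.15; w/=w.sum(); out=[]
    dy=(turn-y)/n
    for k in range(n):
        d=D*w[k]/1e3; a=np.radians(y)
        out.append([[round(np.cos(a)*d[0]+np.sin(a)*d[1],4),round(np.sin(a)*d[0]-np.cos(a)*d[1],4),round(-d[2],4)],round(-dy,2)]); y+=dy
    print(out)
E
python3 -c "
from m import *
st()
f=grab_frame('scene'); save('s3.png',f,(165,120,335,265),4)
rows((0,119,108),90,15)"
```

```text
t 8.13 tip(box,mm) [108.64  -0.22 119.65] yaw 25.07 F(box) [0.18 0.34 1.3 ] open 0.000
[[[np.float64(-0.0023), np.float64(-0.0026), np.float64(0.0003)], np.float64(-6.0)], [[np.float64(-0.0037), np.float64(-0.0051), np.float64(0.0005)], np.float64(-6.0)], [[np.float64(-0.0045), np.float64(-0.0077), np.float64(0.0007)], np.float64(-6.0)], [[np.float64(-0.0046), np.float64(-0.0102), np.float64(0.0009)], np.float64(-6.0)], [[np.float64(-0.0041), np.float64(-0.0124), np.float64(0.001)], np.float64(-6.0)], [[np.float64(-0.0031), np.float64(-0.0142), np.float64(0.0011)], np.float64(-6.0)], [[np.float64(-0.0017), np.float64(-0.0153), np.float64(0.0012)], np.float64(-6.0)], [[np.float64(-0.0001), np.float64(-0.0157), np.float64(0.0012)], np.float64(-6.0)], [[np.float64(0.0015), np.float64(-0.0154), np.float64(0.0012)], np.float64(-6.0)], [[np.float64(0.0029), np.float64(-0.0142), np.float64(0.0011)], np.float64(-6.0)], [[np.float64(0.004), np.float64(-0.0125), np.float64(0.001)], np.float64(-6.0)], [[np.float64(0.0045), np.float64(-0.0103), np.float64(0.0009)], np.float64(-6.0)], [[np.float64(0.0044), np.float64(-0.0077), np.float64(0.0007)], np.float64(-6.0)], [[np.float64(0.0037), np.float64(-0.0051), np.float64(0.0005)], np.float64(-6.0)], [[np.float64(0.0023), np.float64(-0.0026), np.float64(0.0003)], np.float64(-6.0)]]
```

View pics/s3.png

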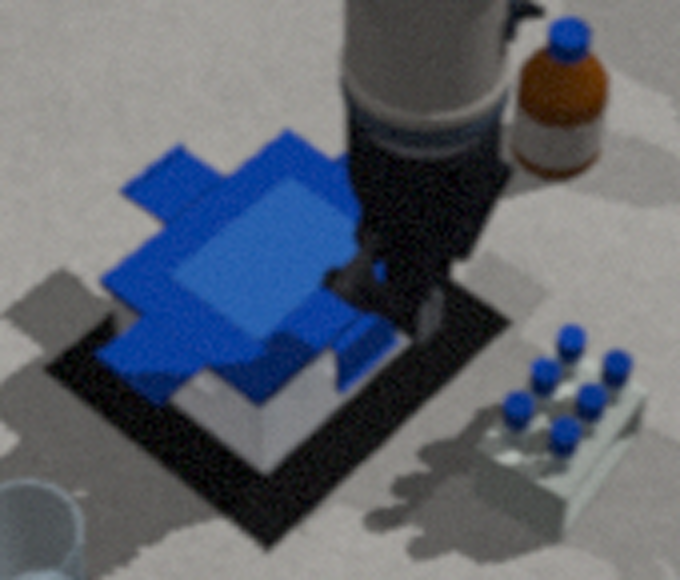

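The picture shows the far flap hanging down by the wall at about (368,350). Next is the left end.

arm_command([
  [[-0.0023,-0.0026,0],-6],
  [[-0.0037,-0.0051,0],-6],
  [[-0.0045,-0.0077,0],-6],
  [[-0.0046,-0.0102,0],-6],
  [[-0.0041,-0.0124,0],-6],
  [[-0.0031,-0.0142,0],-6],
  [[-0.0017,-0.0153,0],-6],
  [[-0.0001,-0.0157,0],-6],
  [[0.0015,-0.0154,0],-6],
  [[0.0029,-0.0142,0],-6],
  [[0.004,-0.0125,0.002],-6],
  [[0.0045,-0.0103,0.002],-6],
  [[0.0044,-0.0077,0.002],-6],
  [[0.0037,-0.0051,0.002],-6],
  [[0.0023,-0.0026,0.002],-6],
  [[0,0,0],0],
])

```text
time_s: 9.52
position: [0.516, 0.077, 0.2788]
tcp_rot: [[-0.427, 0.904, -0.002], [0.904, 0.427, -0.0], [0.001, -0.002, -1.0]]
ft_force: [-0.1, 0.1, 0.6]
opening: -0.0001
```

```bash
python3 -c "
from m import *
st((0,119,91))"
```

```text
t 9.52 tip(box,mm) [ -1.88 120.35 105.78] yaw 115.30 F(box) [-0.07  0.17  0.57] open -0.000
 delta tool mm [-1.4  1.9 14.8]
```

arm_command([
  [[-0.0005,0.001,0.003],0],
  [[-0.0005,0.001,0.003],0],
  [[0,0,0.0035],0],
  [[0,0,0.0035],0],
  [[0,0,0.003],0],
  [[0,0,0.003],0],
  [[0,0,0.003],0],
  [[0,0,0.003],0],
  [[0,0,0.003],0],
  [[-0.0005,0,0.0025],0],
  [[-0.0007,0,0.0025],0],
  [[-0.001,0,0.0025],0],
  [[-0.0015,0,0.0025],0],
  [[-0.002,0,0.002],0],
])

```text
time_s: 10.68
position: [0.5214, 0.0716, 0.2398]
tcp_rot: [[-0.424, 0.906, -0.0], [0.906, 0.424, 0.0], [0.001, -0.0, -1.0]]
ft_force: [-0.7, 0.7, -0.4]
opening: 0.0002
```

```bash
python3 -c "
from m import *
st((0,109,62))"
```

```text
t 10.68 tip(box,mm) [  1.08 113.12  66.83] yaw 115.08 F(box) [-0.35  0.93 -0.37] open 0.000
 delta tool mm [-4.1 -1.1  4.8]
```

arm_command([
  [[-0.0018,0,0.002],0],
  [[-0.002,0,0.0018],0],
  [[-0.002,0,0.0014],0],
  [[-0.0015,0,0.001],0],
])

```text
time_s: 11.02
position: [0.5245, 0.065, 0.2336]
tcp_rot: [[-0.424, 0.906, -0.001], [0.906, 0.424, 0.001], [0.001, -0.0, -1.0]]
ft_force: [-1.7, 4.3, 0.9]
opening: 0.0001
```

arm_command([
  [[-0.0012,0,0.0008],0],
  [[-0.0012,0,0.0006],0],
])

```text
time_s: 11.18
position: [0.5253, 0.0632, 0.2325]
tcp_rot: [[-0.424, 0.906, -0.001], [0.906, 0.424, 0.001], [0.002, -0.0, -1.0]]
ft_force: [-3.0, 4.0, 0.3]
opening: -0.0
```

arm_command([
  [[-0.001,0,0.0005],0],
  [[-0.001,0,0.0004],0],
])

```text
time_s: 11.35
position: [0.5264, 0.0608, 0.2316]
tcp_rot: [[-0.424, 0.906, 0.0], [0.906, 0.424, -0.001], [-0.001, -0.0, -1.0]]
ft_force: [-0.1, -0.1, 0.5]
opening: 0.0001
```

```bash
python3 -c "
from m import *
st((0,99,57))"
```

```text
t 11.35 tip(box,mm) [  1.08 100.88  58.58] yaw 115.07 F(box) [-0.14  0.    0.49] open 0.000
 delta tool mm [-1.9 -1.1  1.6]
```

Force dropped to zero, which fits a snap. I push to the stop to confirm it.

arm_command([
  [[-0.001,0,0.0004],0],
  [[-0.0008,0,0.0003],0],
])

```text
time_s: 11.52
position: [0.5271, 0.0596, 0.2315]
tcp_rot: [[-0.424, 0.906, -0.0], [0.906, 0.424, 0.001], [0.001, 0.0, -1.0]]
ft_force: [-4.4, 6.2, 5.3]
opening: 0.0001
```

arm_command([
  [[-0.0008,0,0.0002],0],
  [[-0.0006,0,0],0],
])

```text
time_s: 11.68
position: [0.5273, 0.0592, 0.2315]
tcp_rot: [[-0.425, 0.905, -0.001], [0.905, 0.425, 0.003], [0.004, 0.0, -1.0]]
ft_force: [-7.5, 9.8, 5.6]
opening: 0.0002
```

```bash
python3 -c "
from m import *
st((0,99,57))"
```

```text
t 11.68 tip(box,mm) [ 1.24 99.85 58.54] yaw 115.12 F(box) [-2.69 12.04  5.63] open 0.000
 delta tool mm [-0.9 -1.2  1.5]
```

arm_command([
  [[0.005,0,0],0],
  [[0.007,0,0],0],
  [[0.007,0,-0.005],0],
  [[0.004,0,-0.015],0],
  [[0.002,0,-0.018],0],
  [[0,0,-0.015],0],
  [[0,0,-0.006],0],
])

```text
time_s: 12.27
position: [0.5173, 0.0812, 0.2928]
tcp_rot: [[-0.424, 0.906, 0.004], [0.906, 0.424, -0.0], [-0.002, 0.004, -1.0]]
ft_force: [0.3, 1.1, -0.1]
opening: -0.0002
```

```bash
python3 -c "
from m import *
np.set_printoptions(legacy='1.25')
st()
f=grab_frame('wrist'); save('w4.png',f,s=1.5)
rows((-105,0,119),0,15)"
```

```text
t 12.27 tip(box,mm) [  2.16 123.05 119.8 ] yaw 115.09 F(box) [ 0.77  0.89 -0.1 ] open -0.000
[[[-0.0026, -0.0023, 0.0], 6.0], [[-0.0052, -0.0036, 0.0], 6.0], [[-0.0078, -0.0044, 0.0001], 6.0], [[-0.0104, -0.0044, 0.0001], 6.0], [[-0.0127, -0.0039, 0.0001], 6.0], [[-0.0144, -0.0028, 0.0001], 6.0], [[-0.0155, -0.0014, 0.0001], 6.0], [[-0.0159, 0.0002, 0.0001], 6.0], [[-0.0155, 0.0019, 0.0001], 6.0], [[-0.0143, 0.0033, 0.0001], 6.0], [[-0.0125, 0.0043, 0.0001], 6.0], [[-0.0103, 0.0048, 0.0001], 6.0], [[-0.0077, 0.0046, 0.0001], 6.0], [[-0.0051, 0.0038, 0.0], 6.0], [[-0.0026, 0.0024, 0.0], 6.0]]
```

View pics/w4.png

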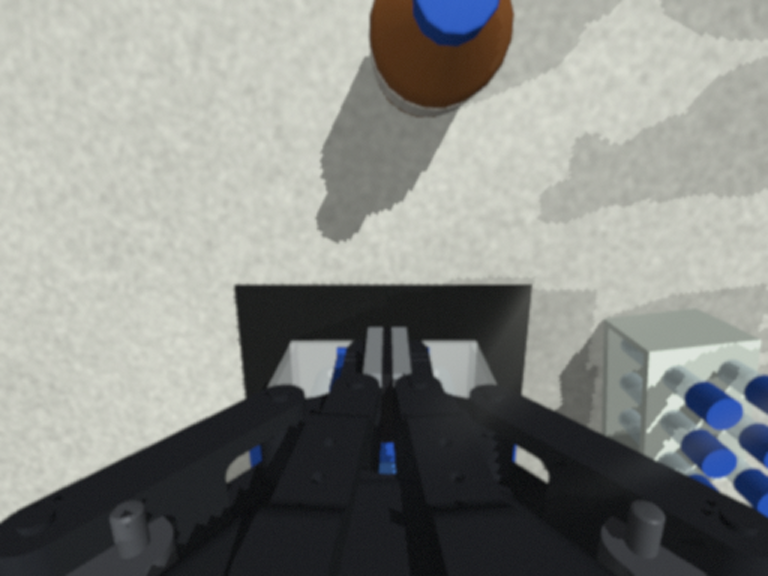

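The left flap no longer sticks out past the wall; only blue at (340,365) shows behind the fingers. Next is the near side.

arm_command([
  [[-0.0026,-0.0023,0],6],
  [[-0.0052,-0.0036,0],6],
  [[-0.0078,-0.0044,0],6],
  [[-0.0104,-0.0044,0],6],
  [[-0.0127,-0.0039,0],6],
  [[-0.0144,-0.0028,0],6],
  [[-0.0155,-0.0014,0],6],
  [[-0.0159,0.0002,0],6],
  [[-0.0155,0.0019,0],6],
  [[-0.0143,0.0033,0],6],
  [[-0.0125,0.0043,0.002],6],
  [[-0.0103,0.0048,0.002],6],
  [[-0.0077,0.0046,0.002],6],
  [[-0.0051,0.0038,0.002],6],
  [[-0.0026,0.0024,0.002],6],
  [[0,0,0],0],
])

```text
time_s: 13.65
position: [0.4716, -0.0767, 0.2784]
tcp_rot: [[0.908, 0.419, -0.002], [0.419, -0.908, -0.0], [-0.002, -0.001, -1.0]]
ft_force: [0.3, 0.3, 0.8]
opening: 0.0001
```

```bash
python3 -c "
from m import *
st((-104,0,91))
f=grab_frame('scene'); save('s5.png',f,(165,120,335,265),4)"
```

```text
t 13.65 tip(box,mm) [-1.0718e+02 -5.0000e-02  1.0537e+02] yaw 24.79 F(box) [0.39 0.17 0.79] open 0.000
 delta tool mm [ 3.2 -0.1 14.4]
```

View pics/s5.png

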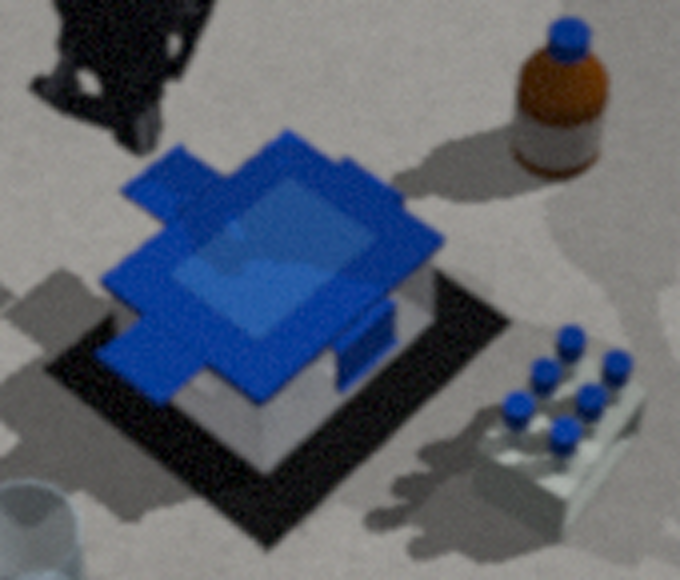

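Far flap at (368,345) and left flap at (375,185) are both down. Now the near one.

arm_command([
  [[0.001,0,0.002],0],
  [[0.001,0,0.003],0],
  [[0,0,0.0035],0],
  [[0,0,0.0035],0],
  [[0,0,0.003],0],
  [[0,0,0.003],0],
  [[0,0,0.003],0],
  [[0,0,0.003],0],
])

```text
time_s: 14.37
position: [0.4738, -0.0752, 0.2555]
tcp_rot: [[0.906, 0.424, -0.0], [0.424, -0.906, 0.0], [-0.0, -0.0, -1.0]]
ft_force: [-0.3, 0.9, -0.2]
opening: -0.0002
```

```bash
python3 -c "
from m import *
st((-103.5,0,75))"
```

```text
t 14.37 tip(box,mm) [-104.23    0.22   82.46] yaw 25.09 F(box) [ 0.14  0.95 -0.23] open -0.000
 delta tool mm [0.7 0.2 7.5]
```

arm_command([
  [[0,0,0.003],0],
  [[0.0005,0,0.0025],0],
  [[0.0007,0,0.0025],0],
  [[0.001,0,0.0025],0],
  [[0.0015,0,0.0025],0],
  [[0.002,0,0.002],0],
])

```text
time_s: 14.87
position: [0.479, -0.0729, 0.2404]
tcp_rot: [[0.906, 0.424, -0.001], [0.424, -0.906, -0.0], [-0.001, -0.0, -1.0]]
ft_force: [0.0, 0.1, 0.6]
opening: 0.0002
```

arm_command([
  [[0.002,0,0.0018],0],
  [[0.002,0,0.0016],0],
  [[0.002,0,0.0013],0],
  [[0.0015,0,0.0009],0],
])

```text
time_s: 15.2
position: [0.486, -0.0696, 0.2348]
tcp_rot: [[0.906, 0.424, -0.001], [0.424, -0.906, -0.0], [-0.0, -0.0, -1.0]]
ft_force: [-1.1, -0.8, 0.2]
opening: 0.0001
```

```bash
python3 -c "
from m import *
st((-84,0,57))"
```

```text
t 15.20 tip(box,mm) [-90.95   0.18  61.84] yaw 25.07 F(box) [-1.34 -0.21  0.21] open 0.000
 delta tool mm [6.9 0.2 4.8]
```

arm_command([
  [[0.0012,0,0.0009],0],
  [[0.0012,0,0.0009],0],
])

```text
time_s: 15.37
position: [0.4879, -0.0687, 0.2334]
tcp_rot: [[0.906, 0.424, -0.001], [0.424, -0.906, -0.0], [-0.001, -0.0, -1.0]]
ft_force: [-3.8, -1.6, 3.2]
opening: 0.0002
```

arm_command([
  [[0.001,0,0.0005],0],
  [[0.001,0,0.0005],0],
])

```text
time_s: 15.53
position: [0.4897, -0.0679, 0.2323]
tcp_rot: [[0.906, 0.424, -0.001], [0.424, -0.906, -0.0], [-0.001, -0.0, -1.0]]
ft_force: [-3.5, -1.3, 1.0]
opening: 0.0001
```

```bash
python3 -c "
from m import *
st((-84,0,57))"
```

```text
t 15.53 tip(box,mm) [-86.87   0.18  59.35] yaw 25.06 F(box) [-3.69  0.35  1.  ] open 0.000
 delta tool mm [2.9 0.2 2.3]
```

arm_command([
  [[0.001,0,0.0005],0],
])

```text
time_s: 15.62
position: [0.4909, -0.0673, 0.2318]
tcp_rot: [[0.906, 0.424, 0.001], [0.424, -0.906, 0.0], [0.001, -0.0, -1.0]]
ft_force: [-0.7, 0.3, -0.5]
opening: 0.0001
```

arm_command([
  [[0.001,0,0.0004],0],
])

```text
time_s: 15.7
position: [0.492, -0.0668, 0.2316]
tcp_rot: [[0.906, 0.424, 0.002], [0.424, -0.906, 0.0], [0.002, 0.0, -1.0]]
ft_force: [0.0, 0.1, 0.9]
opening: 0.0001
```

arm_command([
  [[0.001,0,0.0004],0],
])

```text
time_s: 15.78
position: [0.4926, -0.0666, 0.2314]
tcp_rot: [[0.906, 0.424, -0.0], [0.424, -0.906, -0.0], [-0.0, 0.0, -1.0]]
ft_force: [-6.3, -2.8, 5.3]
opening: 0.0
```

```bash
python3 -c "
from m import *
st((-84,0,57))"
```

```text
t 15.78 tip(box,mm) [-8.362e+01  1.000e-02  5.842e+01] yaw 25.07 F(box) [-6.87  0.11  5.28] open 0.000
 delta tool mm [-0.4  0.   1.4]
```

arm_command([
  [[0.001,0,0.0002],0],
  [[0.0005,0,0],0],
])

```text
time_s: 15.95
position: [0.4932, -0.0664, 0.2314]
tcp_rot: [[0.906, 0.423, -0.003], [0.423, -0.906, -0.002], [-0.004, 0.0, -1.0]]
ft_force: [-11.5, -4.1, 6.9]
opening: -0.0002
```

```bash
python3 -c "
from m import *
st((-84,0,57))"
```

```text
t 15.95 tip(box,mm) [-8.357e+01  1.000e-02  5.841e+01] yaw 25.05 F(box) [-12.09   1.18   6.85] open -0.000
 delta tool mm [-0.4  0.   1.4]
```

Hard stop at −83.6 with 12 N. I retreat outward and up, then turn for the right end.

arm_command([
  [[-0.005,0,0],0],
  [[-0.007,0,0],0],
  [[-0.007,0,-0.005],0],
  [[-0.004,0,-0.015],0],
  [[-0.002,0,-0.018],0],
  [[0,0,-0.015],0],
  [[0,0,-0.006],0],
])

```text
time_s: 16.53
position: [0.4712, -0.0768, 0.2929]
tcp_rot: [[0.906, 0.423, 0.005], [0.423, -0.906, -0.001], [0.004, 0.003, -1.0]]
ft_force: [0.5, 0.5, 1.3]
opening: 0.0
```

```bash
python3 -c "
from m import *
np.set_printoptions(legacy='1.25')
st()
rows((0,-119,119),90,15)"
```

```text
t 16.53 tip(box,mm) [-106.62   -0.53  119.87] yaw 25.06 F(box) [0.71 0.22 1.25] open 0.000
[[[0.0023, 0.0026, 0.0], -6.0], [[0.0036, 0.005, 0.0], -6.0], [[0.0044, 0.0076, 0.0], -6.0], [[0.0045, 0.0101, 0.0001], -6.0], [[0.004, 0.0123, 0.0001], -6.0], [[0.003, 0.014, 0.0001], -6.0], [[0.0016, 0.0151, 0.0001], -6.0], [[0.0, 0.0155, 0.0001], -6.0], [[-0.0016, 0.0151, 0.0001], -6.0], [[-0.003, 0.014, 0.0001], -6.0], [[-0.004, 0.0123, 0.0001], -6.0], [[-0.0045, 0.0101, 0.0001], -6.0], [[-0.0044, 0.0076, 0.0], -6.0], [[-0.0036, 0.005, 0.0], -6.0], [[-0.0023, 0.0026, 0.0], -6.0]]
```

arm_command([
  [[0.0023,0.0026,0],-6],
  [[0.0036,0.005,0],-6],
  [[0.0044,0.0076,0],-6],
  [[0.0045,0.0101,0],-6],
  [[0.004,0.0123,0],-6],
  [[0.003,0.014,0],-6],
  [[0.0016,0.0151,0],-6],
  [[0,0.0155,0],-6],
  [[-0.0016,0.0151,0],-6],
  [[-0.003,0.014,0],-6],
  [[-0.004,0.0123,0.002],-6],
  [[-0.0045,0.0101,0.002],-6],
  [[-0.0044,0.0076,0.002],-6],
  [[-0.0036,0.005,0.002],-6],
  [[-0.0023,0.0026,0.002],-6],
  [[0,0,0],0],
])

```text
time_s: 17.87
position: [0.6181, -0.1389, 0.2786]
tcp_rot: [[-0.427, 0.904, -0.001], [0.904, 0.427, 0.001], [0.001, -0.001, -1.0]]
ft_force: [0.0, -0.1, -0.0]
opening: 0.0004
```

```bash
python3 -c "
from m import *
st((0,-119,91))"
```

```text
t 17.87 tip(box,mm) [  -0.72 -118.48  105.59] yaw 115.27 F(box) [-0.05 -0.14 -0.03] open 0.000
 delta tool mm [-0.5  0.7 14.6]
```

arm_command([
  [[0,0,0.002],0],
  [[0,0,0.003],0],
  [[0,0,0.0035],0],
  [[0,0,0.0035],0],
  [[0,0,0.003],0],
  [[0,0,0.003],0],
  [[0,0,0.003],0],
  [[0,0,0.003],0],
  [[0,0,0.003],0],
  [[0.0003,0,0.0025],0],
  [[0.0007,0,0.0025],0],
  [[0.001,0,0.0025],0],
  [[0.0015,0,0.0025],0],
  [[0.002,0,0.002],0],
])

```text
time_s: 19.03
position: [0.6156, -0.1336, 0.2406]
tcp_rot: [[-0.424, 0.906, 0.0], [0.906, 0.424, -0.0], [-0.0, -0.0, -1.0]]
ft_force: [0.4, -0.6, 0.3]
opening: 0.0002
```

```bash
python3 -c "
from m import *
st((0,-109,62))"
```

```text
t 19.03 tip(box,mm) [  -0.61 -112.86   67.57] yaw 115.06 F(box) [ 0.1  -0.66  0.26] open 0.000
 delta tool mm [3.9 0.6 5.6]
```

arm_command([
  [[0.0018,0,0.002],0],
  [[0.002,0,0.0018],0],
  [[0.002,0,0.0016],0],
  [[0.0015,0,0.0013],0],
])

```text
time_s: 19.37
position: [0.6124, -0.1268, 0.234]
tcp_rot: [[-0.424, 0.906, -0.0], [0.906, 0.424, -0.0], [-0.0, -0.0, -1.0]]
ft_force: [1.1, -0.7, 0.5]
opening: -0.0002
```

arm_command([
  [[0.0012,0,0.0009],0],
  [[0.0012,0,0.0008],0],
])

```text
time_s: 19.53
position: [0.6116, -0.125, 0.2329]
tcp_rot: [[-0.424, 0.906, 0.001], [0.906, 0.424, -0.001], [-0.002, 0.0, -1.0]]
ft_force: [1.6, -3.7, 1.4]
opening: -0.0001
```

arm_command([
  [[0.001,0,0.0005],0],
  [[0.001,0,0.0005],0],
])

```text
time_s: 19.7
position: [0.6109, -0.1236, 0.2321]
tcp_rot: [[-0.423, 0.906, 0.002], [0.906, 0.423, -0.002], [-0.002, 0.001, -1.0]]
ft_force: [2.3, -5.7, 1.1]
opening: 0.0001
```

```bash
python3 -c "
from m import *
st((0,-99,57))"
```

```text
t 19.70 tip(box,mm) [  -0.55 -102.18   59.12] yaw 115.04 F(box) [-0.35 -6.11  1.08] open 0.000
 delta tool mm [3.2 0.5 2.1]
```

arm_command([
  [[0.001,0,0.0005],0],
])

```text
time_s: 19.78
position: [0.6103, -0.1225, 0.2314]
tcp_rot: [[-0.423, 0.906, 0.001], [0.906, 0.423, -0.001], [-0.001, 0.0, -1.0]]
ft_force: [0.5, -2.2, 0.3]
opening: 0.0002
```

arm_command([
  [[0.001,0,0.0004],0],
])

```text
time_s: 19.87
position: [0.6097, -0.121, 0.2305]
tcp_rot: [[-0.424, 0.906, -0.0], [0.906, 0.424, 0.001], [0.001, 0.0, -1.0]]
ft_force: [-0.0, -0.8, -0.0]
opening: 0.0003
```

arm_command([
  [[0.001,0,0.0004],0],
])

```text
time_s: 19.95
position: [0.6093, -0.1201, 0.2301]
tcp_rot: [[-0.424, 0.906, -0.0], [0.906, 0.424, 0.0], [0.0, -0.0, -1.0]]
ft_force: [0.5, -4.2, 1.3]
opening: -0.0002
```

```bash
python3 -c "
from m import *
st((0,-99,57))"
```

```text
t 19.95 tip(box,mm) [ -0.57 -97.88  57.12] yaw 115.07 F(box) [-1.37 -4.    1.31] open -0.000
 delta tool mm [-1.1  0.6  0.1]
```

arm_command([
  [[0.001,0,0.0002],0],
  [[0.0006,0,0],0],
])

```text
time_s: 20.12
position: [0.609, -0.1196, 0.2303]
tcp_rot: [[-0.423, 0.906, 0.002], [0.906, 0.423, -0.003], [-0.003, 0.001, -1.0]]
ft_force: [4.0, -8.4, -1.2]
opening: 0.0002
```

```bash
python3 -c "
from m import *
st((0,-99,57))"
```

```text
t 20.12 tip(box,mm) [ -0.56 -97.84  57.29] yaw 115.04 F(box) [ 0.11 -9.31 -1.18] open 0.000
 delta tool mm [-1.2  0.6  0.3]
```

arm_command([
  [[-0.004,0,0],0],
  [[-0.006,0,0],0],
  [[-0.006,0,0],0],
  [[-0.004,0,-0.008],0],
  [[-0.002,0,-0.018],0],
  [[0,0,-0.025],0],
  [[0,0,-0.03],0],
  [[0,0,-0.03],0],
  [[0,0,-0.03],0],
  [[-0.01,0,-0.025],0],
  [[-0.025,0,-0.015],0],
  [[-0.035,0,-0.005],0],
  [[-0.035,0,0],0],
  [[-0.035,0,0],0],
  [[-0.035,0,0],0],
  [[-0.02,0,0],0],
  [[-0.005,0,0],0],
  [[0,0,0],0],
])

```text
time_s: 21.62
position: [0.703, -0.3217, 0.4143]
tcp_rot: [[-0.422, 0.907, -0.002], [0.907, 0.422, 0.001], [0.002, -0.001, -1.0]]
ft_force: [-0.8, 1.4, -0.4]
opening: 0.0002
```

```bash
python3 -c "
from m import *
st()
f=grab_frame('scene'); save('s9.png',f,(165,120,335,265),4)
f=grab_frame('top'); save('t9.png',f,(205,140,395,280),4.2)
f=grab_frame('wrist'); save('w9.png',f,s=1.5)
print(np.round(observe()['qvel'],3))"
```

```text
t 21.62 tip(box,mm) [  -1.42 -319.95  241.34] yaw 114.96 F(box) [-0.13  1.66 -0.38] open 0.000
[ 0.009 -0.018  0.008 -0.004 -0.002 -0.002]
```

View pics/s9.png

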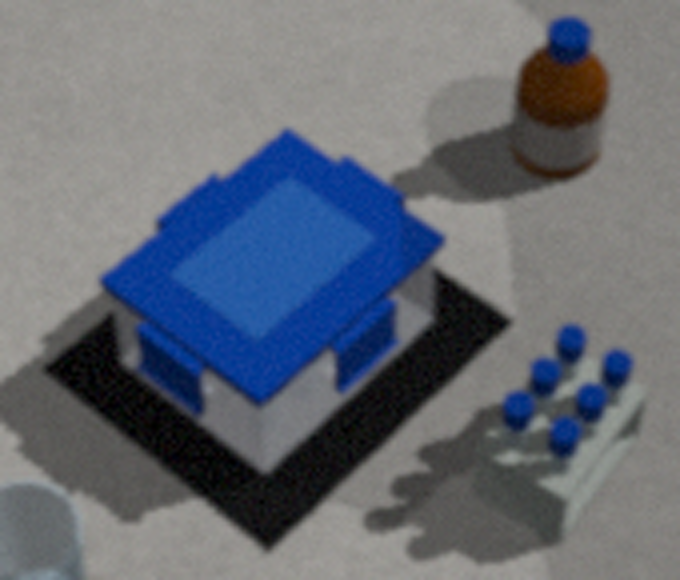

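View pics/t9.png

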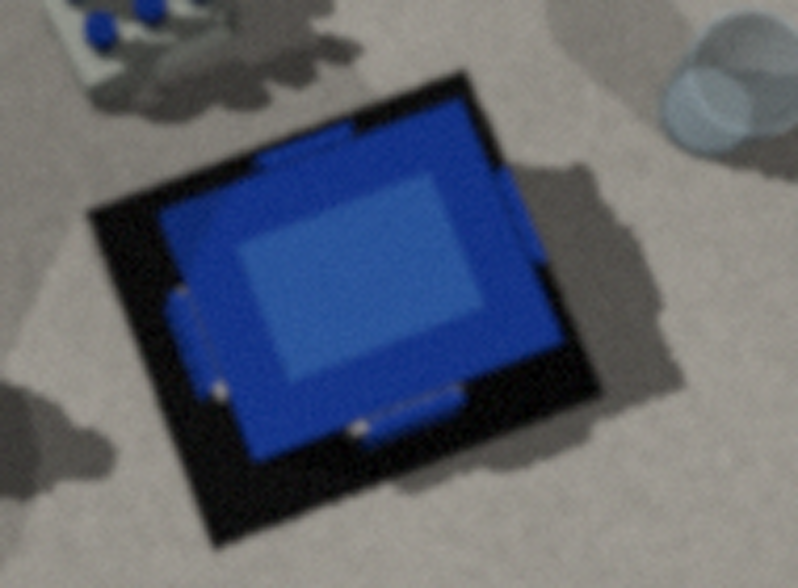

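Both pictures show all four flaps hanging flat: right (170,368) and far (368,345) in the scene view, left (190,345) and near (410,415) in the top view. The beaker, bottle and rack look the same as at the start. Handing in.

```bash
python3 -c "
from cell import *
print(job_done())"
```

```text
the job is handed in; nothing more can be done
None
```

I pressed the lid home first, with all four flaps still open, then folded down the far, left, near and right flaps in that order. I handed the job in at about 21.8 s with the arm clear of everything.

- **Lid:** it dropped about 5 mm and did not move further under 14.6 N.
- **Flaps:** on each one the force dropped to about zero as it snapped, then met a hard stop at 9–12 N. Opposite stops were 167.6 mm and 197.7 mm apart; fully closed flaps should give 168 mm and 198 mm.
- **Forces:** the highest reading was about 17 N on the lid, and readings were taken only at the end of each move. The limit is 30 N.
- **Final pictures:** all four flaps hang flat, and the beaker, bottle and rack look unmoved. I compared those by eye and did not measure them.

No check failed or disagreed. The hand-in gave no verdict.

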